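# Hang the T-handle socket wrench in the bench rack

### The arm

A 6-joint arm with a two-finger parallel gripper is mounted at the origin on the work surface. World frame = base frame: x ahead of the robot, y to its left, z up, the work surface at z = 0. Lengths are in m, angles in degrees, forces in N, time in s.
With the tool pointing down it reaches from about 0.4 to 0.825 m from the base axis. Payload 7 kg.
Tool frame: the origin (TCP) lies midway between the tips of the shut fingers; the grasp point (between the pads) lies 19 mm behind it; z points along the fingers, y is the line along which they close (so a half turn about z gives the same grasp; the last joint's range is limited). The gripper opens to 88 mm and grips with 3 to 60 N. Pads are 19 mm wide; open, the fingers measure 130 mm over their backs; the gripper's body (78 mm by 193 mm) begins 47 mm behind the grasp point.
Start: joints at [16.507, 20.546, 0.682, 0, -70.136, -16.507], TCP at [0.675, -0, 0.189] pointing down, gripper open.
Joint ranges: [-176.03, 176.03], [-82.01, 121.73], [-58.28, 71.71], [-173.87, 95.51], [-174.79, -0.11], [-173.66, 173.66]. Speed limits (degrees/s): [136.94, 136.94, 172.46, 180, 180, 180].

### API

Orientations are given as a 3x3 rotation matrix whose columns are the frame's x, y, z axes.
In Python, from rig import robot gives the robot as it stands. Calls block until the motion is done:
- robot.goto(position, orientation): joint-space move of the TCP to a pose.
- robot.servo_line(position, ori=None, speed=0.15): straight line of the TCP; ori=None keeps the orientation; speed is the mean speed in m/s.
- robot.movej(angles): joint-space move.
- robot.move_gripper(opening): opening from 0.0 (shut) to 1.0 (fully open); the grip force is fixed at half the most; returns when the fingers have stopped.
- robot.dwell(seconds).
- robot.ik(position, orientation): joint angles nearest the present ones, or None.
- robot.grab_frame(name): name is "scene" or "side" or "wrist"; returns (picture, depth): 420x560x3 uint8, red, green, blue; 420x560 float32, m along the optical axis (not along the pixel's ray), 0 where there is no reading.
- robot.camera_info(name): a dict with "vfov" (degrees; the focal length in pixels is half the picture's height over the tangent of half this angle, whatever the lens; pixels are square), "cx", "cy" (the principal point, pixels), "view" (4x4, takes a point from world to camera coordinates); the wrist camera has in their place "T_tool_cam" (4x4, takes a point from camera to tool coordinates, whose origin is the TCP and whose axes are the flange's). Camera axes: x right, y down, z forward; pixel columns grow to the right and rows downward; lengths in m; the calibration is good to about 2 mm. A picture is of the moment at which its call begins: read the wrist's pose just before it. camera_info takes no time and is no camera call.
A pose or a line that the arm cannot do raises robot.Unreachable and nothing moves.
- robot.job_done(): hands the job in; it is judged then, once.
Readings, each from a call of its own:
- robot.read_t(): time.
- robot.read_qpos(): joint angles.
- robot.read_qvel(): joint speeds.
- robot.read_effort(): joint torques, N m.
- robot.read_position(): TCP position.
- robot.read_tcp_rot(): TCP orientation.
- robot.read_force(): force on the tool from outside, world axes, zero at the start.
- robot.read_ft_torque(): the same for the moment, N m.
- robot.read_grip_width(): opening from 0.0 (shut) to 1.0 (fully open).
- robot.read_finger_force(): force on a finger pad.
Only numpy, scipy, OpenCV 4.12 (cv2) and the standard library are available. Lean on these libraries where they do the work, as an engineer would, in place of code of your own. Each camera call takes 0.05 s, during which the arm holds its last target. There are 200 camera calls.

### The job

Put the T-handle socket wrench away: pick it up by its handle and let it swing down between loosened fingers until it hangs straight down, socket lowest. Then tighten up and lower it, still held, through the empty slot of the wooden tool rack until its handle lies across the slot on the board, and let go. Leave the other two T-handle tools where they are.

Things in the scene. Friction and masses are not known exactly. Their poses are not given: they have to be found in the camera images.
- wrench_grip (a point): T-handle socket wrench lying on the bench, ~0.4 kg: middle of its black square handle (24 x 24 mm, 66 mm long over domed steel end buttons), 12 mm above the bench. y along the handle, x from socket to handle. Pinch from above along y, a finger on each button. At 17 to 22 N it swings down to within 18 degrees of hanging; over 40 N it sticks well short, over 90 N level; under 10 N it may slip out.
- wrench_socket (a point): Centre of the open end of the wrench's fat steel socket (24 mm thick, 48 mm long), which ends the thin 10 mm shank that leaves the middle of the handle at a right angle. It lies 103 mm from wrench_grip (x = -103 mm in its axes) and is lowest when the wrench hangs. The balance point lies about 65 mm from the handle.
- rack_slot (a point): Empty slot of the fixed plywood rack: a board 190 x 116 mm, 10 mm thick, top 120 mm above the bench, on two side panels, open below. The point is the slot's centre, level with the board's top. The slot goes through, 76 mm along x, 42 mm along y; the wrench hangs with its handle along y across it, handle axis 12 mm above the board. The rack's other, like slot is 92 mm away along -x and taken.
- hexkey_grip (a point): Bystander, leave it: T-handle hex key lying on the bench, with the same black handle but only a thin 8 mm shank, 103 mm long, and no socket. The point is the middle of its handle, 12 mm above the bench.
- hungkey_grip (a point): Bystander, leave it: a like hex key hanging in the rack's other slot, its handle lying across that slot. The point is the middle of its handle, 12 mm above the board.
Not all that is in view belongs to the job. Leave any blue or green look-alike of the part that bears wrench_grip alone.

How it is judged:
By the outcome, as a careful person would: the job done as asked, in the order asked, and still so for the second after the job is handed in, with the robot touching nothing.
It also fails if it takes over 58 s, if anything falls off the work surface, if the arm or the gripper's body presses on something with over 40 N, if the wrist force passes 120 N, or if a joint passes its speed limit or range.

## Working session

There is one attempt and no reset: what is moved stays moved. The work goes in short steps, each a Python script; the robot and the scene stay as the last script left them, time stands still between calls to the robot, and variables do not carry over. Pictures are saved under pics/ and viewed, at most 10 in all, crops included, and the job is handed in when it is done.

```bash
mkdir -p pics
cat > h.py <<'E'
import numpy as np, cv2
from rig import robot
def cam(n):
    i=robot.camera_info(n)
    f=210/np.tan(np.radians(i["vfov"]/2))
    if n=="wrist":
        T=np.eye(4);T[:3,:3]=np.array(robot.read_tcp_rot());T[:3,3]=robot.read_position()
        M=T@np.array(i["T_tool_cam"])
    else: M=np.linalg.inv(np.array(i["view"]))
    return f,i["cx"],i["cy"],M
def grab(n,fn=None):
    c=cam(n); p,d=robot.grab_frame(n)
    if fn: cv2.imwrite("pics/"+fn,p[:,:,::-1])
    return c,p,d
def pt(c,u,v,d):
    f,cx,cy,M=c
    u,v,d=map(np.asarray,(u,v,d))
    P=np.stack([(u-cx)/f*d,(v-cy)/f*d,d],-1)
    return P@M[:3,:3].T+M[:3,3]
def plane(c,u,v,z):
    o=c[3][:3,3]; r=pt(c,float(u),float(v),1.0)-o
    return o+r*(z-o[2])/r[2]
E
python3 - <<'E'
from h import *
import pickle
D={n:grab(n,n+"0.png") for n in("scene","side","wrist")}
pickle.dump(D,open("d0.pkl","wb"))
print({n:robot.camera_info(n) for n in D})
a=np.hstack([cv2.resize(D[n][1],(400,300)) for n in("side","wrist")])
cv2.imwrite("pics/sw.png",a[:,:,::-1])
print(robot.read_t(),robot.read_tcp_rot())
E
```

```text
{'scene': {'vfov': 56.576248914651174, 'cx': 286.94904747713696, 'cy': 204.1976007761272, 'view': array([[-0.50580281,  0.86263725, -0.00452729,  0.27625225],
       [ 0.58351732,  0.33826758, -0.73829708, -0.2382324 ],
       [-0.63535113, -0.37607449, -0.67446047,  1.11841945],
       [ 0.        ,  0.        ,  0.        ,  1.        ]])}, 'side': {'vfov': 51.4263047832928, 'cx': 273.1447498229064, 'cy': 205.81666356038903, 'view': array([[ 0.99833361, -0.0545046 ,  0.01895406, -0.52011622],
       [-0.02911474, -0.75933532, -0.65004785,  0.07271872],
       [ 0.04982308,  0.64841277, -0.75965685,  0.86149318],
       [ 0.        ,  0.        ,  0.        ,  1.        ]])}, 'wrist': {'vfov': 61.72512249133678, 'cx': 278.74384965700483, 'cy': 213.2109591639306, 'T_tool_cam': array([[-4.48085613e-05, -9.64360422e-01, -2.64592090e-01,
         7.06370070e-02],
       [ 9.99998365e-01, -5.21594561e-04,  1.73170960e-03,
        -3.84845222e-04],
       [-1.80800200e-03, -2.64591580e-01,  9.64358868e-01,
        -1.96243413e-01],
       [ 0.00000000e+00,  0.00000000e+00,  0.00000000e+00,
         1.00000000e+00]])}}
0.15 [[-4.22117459e-05 -9.99999137e-01 -1.31337016e-03]
 [-9.99999991e-01  4.23819094e-05 -1.29534865e-04]
 [ 1.29590416e-04  1.31336468e-03 -9.99999129e-01]]
```

View pics/scene0.png

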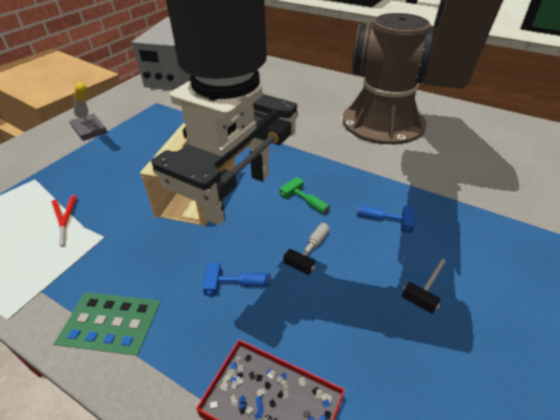

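View pics/sw.png

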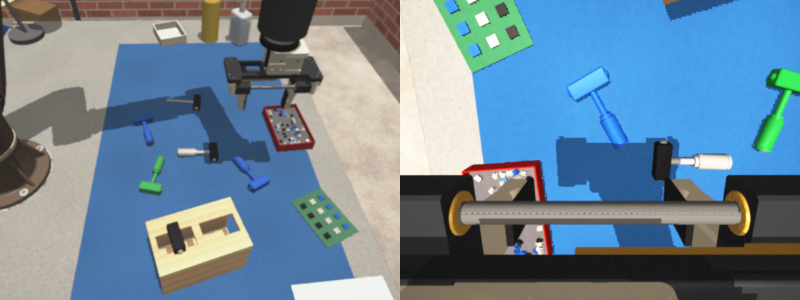

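The candidates in the scene view are:
- (300,262): black handle with a fat grey socket. This matches the wrench.
- (422,297): black handle with a thin shank, the hex key.
- Blue decoys at (212,279) and (405,217), and a green one at (292,188).
- The hung key in the rack.

In the side view (full-size pixels) the wrench is near (297,213), the hung key near (248,332) and the empty slot near (322,312). I choose the wrench at (300,262).

Run:
```python
from h import *
import pickle
D=pickle.load(open("d0.pkl","rb"))
def comps(n,box):
    c,p,d=D[n]; x0,y0,x1,y1=box
    hsv=cv2.cvtColor(p,cv2.COLOR_RGB2HSV).astype(int)
    v,u=np.mgrid[0:420,0:560]; P=pt(c,u,v,d)
    roi=(u>=x0)&(u<x1)&(v>=y0)&(v<y1)&(d>0)
    return P,hsv,roi
# handle/black and shank/grey
for n,boxes in (("side",[(235,185,325,245)]),("scene",[(270,215,340,280)])):
    for b in boxes:
        P,h,r=comps(n,b)
        blk=r&(h[...,2]<50)&(P[...,2]>.010); m=r&(h[...,1]<90)&(h[...,2]>70)&(P[...,2]>.006)
        for nm,k in(("blk",blk),("metal",m)):
            q=P[k]; print(n,nm,len(q),q.min(0).round(3),q.max(0).round(3),np.median(q,0).round(3))
            if nm=="blk":
                t=q[q[:,2]>.019]; print(" top",len(t),cv2.minAreaRect((t[:,:2]*1000).astype(np.float32)))
            else: print(" ",cv2.minAreaRect((q[:,:2]*1000).astype(np.float32)))
# board top
P,h,r=comps("side",(190,260,370,410))
t=r&(abs(P[...,2]-.12)<.005)
q=P[t]; print("board",len(q),np.median(q,0),cv2.minAreaRect((q[:,:2]*1000).astype(np.float32)))
rr=cv2.minAreaRect((q[:,:2]*1000).astype(np.float32))
k=r&(P[...,2]>.127)&(P[...,2]<.16); q=P[k]; print("hung",len(q),q.mean(0),cv2.minAreaRect((q[:,:2]*1000).astype(np.float32)))
# rasterised top: holes
g=np.zeros((400,400),np.uint8); x0,y0=np.array(rr[0])-200
for x,y in P[t][:,:2]*1000: cv2.circle(g,(int(round(x-x0)),int(round(y-y0))),2,255,-1)
cn,hi=cv2.findContours(g,cv2.RETR_CCOMP,cv2.CHAIN_APPROX_NONE)
for a in cn:
    if cv2.contourArea(a)>300:
        e=cv2.minAreaRect(a); print("cont",cv2.contourArea(a),np.array(e[0])+[x0,y0],e[1:])
s=D["side"][1]
A=cv2.resize(s[180:250,230:330],(400,280),interpolation=cv2.INTER_CUBIC)
B=cv2.resize(s[260:400,190:390],(400,280),interpolation=cv2.INTER_CUBIC)
cv2.imwrite("pics/crop.png",np.hstack([A,B])[:,:,::-1])
cv2.imwrite("pics/g.png",g[::-1])
```

```text
side blk 236 [0.564 0.015 0.011] [0.586 0.07  0.029] [0.575 0.037 0.025]
 top 219 ((575.3114013671875, 42.22028350830078), (55.14109420776367, 21.06670570373535), 88.72860717773438)
side metal 399 [0.473 0.012 0.007] [0.58  0.066 0.028] [0.508 0.041 0.019]
  ((526.60986328125, 39.10893249511719), (33.985260009765625, 115.43075561523438), 77.97960662841797)
scene blk 382 [0.569 0.019 0.01 ] [0.593 0.073 0.025] [0.585 0.047 0.021]
 top 288 ((580.7412719726562, 45.78131866455078), (24.188270568847656, 53.64701461791992), 0.7587311267852783)
scene metal 364 [0.476 0.019 0.006] [0.638 0.076 0.024] [0.515 0.048 0.017]
  ((558.7227172851562, 52.63966369628906), (50.72229766845703, 165.21871948242188), 83.9921875)
board 7199 [ 0.51132011 -0.2688226   0.12077369] ((510.92889404296875, -255.45419311523438), (190.78179931640625, 117.97756958007812), 15.83672046661377)
hung 794 [ 0.46676093 -0.27292041  0.14325956] ((466.7835998535156, -270.3494567871094), (24.04999351501465, 61.81138229370117), 16.130922317504883)
cont 22872.5 [ 510.68359375 -255.59570312] ((194.77725219726562, 122.6629638671875), 15.94539737701416)
cont 2847.0 [ 554.68359375 -243.59570312] ((75.82302856445312, 41.34553146362305), 15.945395469665527)
cont 3468.0 [ 464.57504272 -262.82342529] ((75.6023941040039, 67.88427734375), 15.255120277404785)
```

View pics/crop.png

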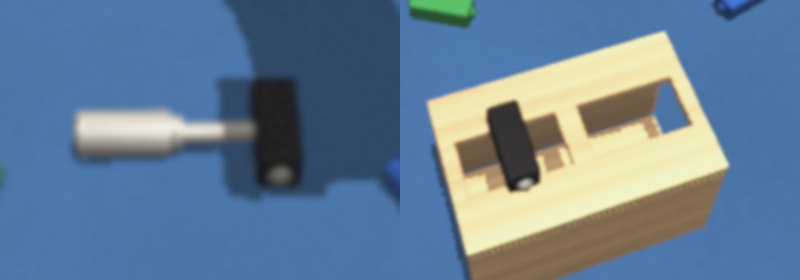

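The left crop shows the fat-socket wrench: handle at about (278,132), socket end at about (77,132). The right crop shows the rack: hung key at (513,145), empty slot at (635,110). Its slot size (76 x 41 mm), board height (0.121 m) and 92 mm spacing to the hung key all match the description. Next I move above the wrench and look from close by.

```bash
cat >> h.py <<'E'
def R(yaw,flip=False,tilt=0):
    "tool down, y axis at world yaw+90 (or opposite); tilt about the tool y axis"
    a=np.radians(yaw+(180 if flip else 0)); y=np.array([-np.sin(a),np.cos(a),0]); z=np.array([0,0,-1.])
    M=np.column_stack([np.cross(y,z),y,z])
    t=np.radians(tilt); return M@np.array([[np.cos(t),0,np.sin(t)],[0,1,0],[-np.sin(t),0,np.cos(t)]])
E
python3 - <<'E'
from h import *
for f in(0,1):
    for p,y in(((.578,.043,.12),0),((.578,.043,.004),0),((.578,.043,.27),0),((.555,-.2435,.27),15.9),((.555,-.2435,.123),15.9)):
        q=robot.ik(p,R(y,f)); print(f,p,None if q is None else np.round(q))
f=0 if robot.ik((.578,.043,.12),R(0,0)) is not None and abs(robot.ik((.555,-.2435,.27),R(15.9,0))[5])<150 else 1
robot.goto((.578,.043,.14),R(0,f)); print(f,robot.read_t(),robot.read_position())
c,p,d=grab("wrist","w1.png")
v,u=np.mgrid[0:420,0:560];P=pt(c,u,v,d);h=cv2.cvtColor(p,cv2.COLOR_RGB2HSV)
k=(d>0)&(h[...,2]<60)&(abs(P[...,2]-.02)<.012)&(abs(P[...,0]-.578)<.03)&(abs(P[...,1]-.043)<.045)
q=P[k];print(len(q),q.min(0),q.max(0),cv2.minAreaRect((q[q[:,2]>.02][:,:2]*1000).astype(np.float32)))
E
```

```text
0 (0.578, 0.043, 0.12) [  24.   15.  -17.    0.  -58. -114.]
0 (0.578, 0.043, 0.004) [  24.   22.  -24.    0.  -44. -114.]
0 (0.578, 0.043, 0.27) [  24.    9.   -4.    0.  -77. -114.]
0 (0.555, -0.2435, 0.27) [ -5.  12.  -1.   0. -77. -69.]
0 (0.555, -0.2435, 0.123) [ -5.  17. -14.   0. -59. -69.]
1 (0.578, 0.043, 0.12) [ 24.  15. -17.   0. -58.  66.]
1 (0.578, 0.043, 0.004) [ 24.  22. -24.   0. -44.  66.]
1 (0.578, 0.043, 0.27) [ 24.   9.  -4.   0. -77.  66.]
1 (0.555, -0.2435, 0.27) [ -5.  12.  -1.   0. -77. 111.]
1 (0.555, -0.2435, 0.123) [ -5.  17. -14.   0. -59. 111.]
0 1.65 [0.57823771 0.04301285 0.14011122]
1601 [0.56495854 0.01717228 0.00820968] [0.58818221 0.07290631 0.0269886 ] ((576.8540649414062, 45.03172302246094), (55.636573791503906, 22.916852951049805), 89.21333312988281)
```

View pics/w1.png

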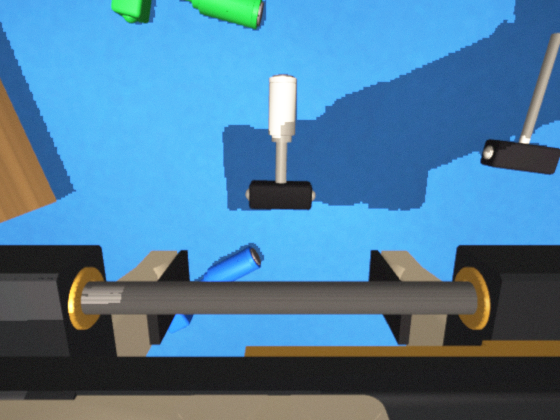

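The wrench is upright in the wrist view: handle at (280,195), socket end at (283,78), lined up with the gap between the fingers. I'll grasp it and see how the finger force follows the commanded opening.

Run:
```python
from h import *
g=(.577,.045)
robot.goto((*g,.05),R(-.7)); robot.servo_line((*g,.004),speed=.08)
print(robot.read_position())
def rep(s): print(s,round(robot.read_t(),2),"w",round(float(robot.read_grip_width()),4),"F",robot.read_finger_force())
rep("open")
for o in (.74,.70,.72,.735,.745,.70):
    robot.move_gripper(o); rep(o)
```

```text
[0.57741102 0.04510305 0.00441199]
open 2.88 w 0.9958 F 0.0
0.74 3.51 w 0.7435 F 0.0
0.7 3.85 w 0.7009 F 0.0
0.72 4.12 w 0.7143 F 0.0
0.735 4.38 w 0.7371 F 0.0
0.745 4.6 w 0.748 F 0.0
0.7 4.95 w 0.7007 F 0.0
```

Run:
```python
from h import *
def rep(s): print(s,round(robot.read_t(),2),"w",round(float(robot.read_grip_width()),4),"F",robot.read_finger_force(),np.round(robot.read_force(),1))
for o in (.68,.66,.64,.62):
    robot.move_gripper(o); rep(o)
    if robot.read_finger_force()>2: break
a=grab("wrist")[1];b=grab("side")[1]
cv2.imwrite("pics/w2.png",np.hstack([a[100:380,80:480],cv2.resize(b[150:270,220:391],(400,280))])[:,:,::-1])
```

```text
0.68 5.22 w 0.6831 F 0.0 [-0.6  0.1 -0.2]
0.66 5.5 w 0.6582 F 0.0 [ 0.8 -0.2 -0.3]
0.64 5.78 w 0.642 F 0.0 [-0.  -0.5 -0.4]
0.62 6.05 w 0.6205 F 0.0 [0.8 0.2 0.6]
```

View pics/w2.png

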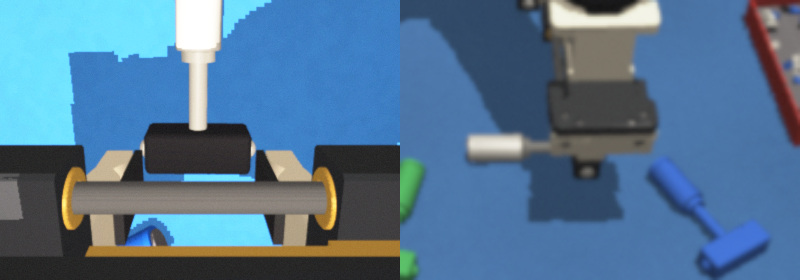

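Run:
```python
from h import *
c,p,d=grab("wrist");f,cx,cy,M=c
for y in(-.044,-.033,0,.033,.044):
  for z in(0,-.019,-.045):
    T=np.eye(4)
    q=np.linalg.inv(np.array(robot.camera_info("wrist")["T_tool_cam"]))@[0,y,z,1]
    print(y,z,(cx+f*q[0]/q[2]).round(),(cy+f*q[1]/q[2]).round())
v,u=np.mgrid[0:420,0:560];P=pt(c,u,v,d);h=cv2.cvtColor(p,cv2.COLOR_RGB2HSV)
k=(d>0)&(h[...,2]<60)&(abs(P[...,2]-.02)<.006)&(abs(P[...,0]-.578)<.03)&(abs(P[...,1]-.043)<.045)
q=P[k];print(q.min(0),q.max(0),v[k].min(),v[k].max(),u[k].min(),u[k].max(),robot.read_position())
# depth/height along row through the handle & fingers
for r in(240,255,262,290): print(r,[(x,*(P[r,x]*1000).round().astype(int)) for x in range(170,380,8)])
```

```text
-0.044 0 204.0 241.0
-0.044 -0.019 196.0 253.0
-0.044 -0.045 184.0 274.0
-0.033 0 222.0 241.0
-0.033 -0.019 217.0 253.0
-0.033 -0.045 207.0 274.0
0 0 278.0 241.0
0 -0.019 278.0 253.0
0 -0.045 278.0 274.0
0.033 0 334.0 241.0
0.033 -0.019 339.0 253.0
0.033 -0.045 348.0 274.0
0.044 0 352.0 241.0
0.044 -0.019 359.0 253.0
0.044 -0.045 372.0 274.0
[0.56475468 0.01661679 0.01401549] [0.58840179 0.07308211 0.02595223] 228 272 225 330 [0.57702404 0.04501394 0.0040016 ]
240 [(170, np.int64(577), np.int64(-20), np.int64(1)), (178, np.int64(576), np.int64(-15), np.int64(1)), (186, np.int64(576), np.int64(-10), np.int64(1)), (194, np.int64(576), np.int64(-5), np.int64(1)), (202, np.int64(577), np.int64(-1), np.int64(0)), (210, np.int64(577), np.int64(4), np.int64(1)), (218, np.int64(577), np.int64(9), np.int64(1)), (226, np.int64(569), np.int64(18), np.int64(24)), (234, np.int64(569), np.int64(22), np.int64(23)), (242, np.int64(569), np.int64(26), np.int64(25)), (250, np.int64(569), np.int64(30), np.int64(24)), (258, np.int64(568), np.int64(35), np.int64(25)), (266, np.int64(569), np.int64(39), n
[... 4096 characters left out ...]
4(546), np.int64(45), np.int64(124)), (282, np.int64(546), np.int64(47), np.int64(124)), (290, np.int64(546), np.int64(49), np.int64(124)), (298, np.int64(546), np.int64(50), np.int64(124)), (306, np.int64(546), np.int64(52), np.int64(125)), (314, np.int64(546), np.int64(54), np.int64(125)), (322, np.int64(547), np.int64(56), np.int64(123)), (330, np.int64(546), np.int64(58), np.int64(124)), (338, np.int64(546), np.int64(60), np.int64(124)), (346, np.int64(547), np.int64(62), np.int64(124)), (354, np.int64(546), np.int64(64), np.int64(124)), (362, np.int64(546), np.int64(66), np.int64(125)), (370, np.int64(546), np.int64(68), np.int64(124)), (378, np.int64(546), np.int64(70), np.int64(124))]
```

Run:
```python
from h import *
import pickle
D=pickle.load(open("d0.pkl","rb"))
v,u=np.mgrid[0:420,0:560]
for n in("scene","side"):
    c,p,d=D[n];P=pt(c,u,v,d)
    k=(d>0)&(abs(P[...,1])<.03)&(abs(P[...,0]-.675)<.09)&(P[...,2]>.1)
    q=P[k];print(n,len(q),np.sort(q[:,2])[[0,5,20,50,100]].round(3))
    for lo,hi in((.18,.2),(.2,.22),(.22,.24),(.24,.26),(.26,.28)):
        s=q[(q[:,2]>lo)&(q[:,2]<=hi)]; 
        if len(s): print(lo,len(s),s.min(0).round(3),s.max(0).round(3))
c,p,d=grab("scene"); P=pt(c,u,v,d)
k=(d>0)&(abs(P[...,1]-.045)<.08)&(abs(P[...,0]-.577)<.03)&(P[...,2]>.028)
print("now min z",np.sort(P[k][:,2])[[0,5,20,50]].round(3), robot.read_t())
cv2.imwrite("pics/s3.png",cv2.resize(p[100:300,200:440],(720,600))[:,:,::-1])
```

```text
scene 12166 [0.223 0.224 0.226 0.228 0.231]
0.22 301 [ 0.616 -0.012  0.223] [0.736 0.012 0.24 ]
0.24 379 [ 0.613 -0.012  0.24 ] [0.738 0.012 0.26 ]
0.26 160 [ 0.613 -0.012  0.26 ] [0.633 0.011 0.28 ]
side 6151 [0.226 0.227 0.23  0.233 0.237]
0.22 142 [ 0.614 -0.013  0.226] [0.734 0.012 0.24 ]
0.24 258 [ 0.612 -0.012  0.24 ] [0.735 0.011 0.26 ]
0.26 253 [ 0.61  -0.013  0.26 ] [0.738 0.01  0.279]
now min z [0.039 0.041 0.044 0.047] 6.25
```

View pics/s3.png

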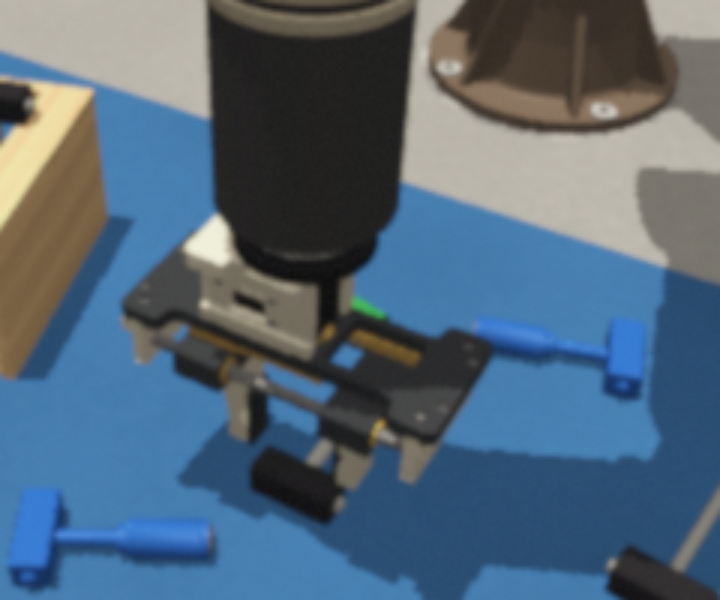

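The view shows the fingertips (near crop pixels (245,435) and (350,480)) hovering above the handle at (298,485). Depth puts the real tips 35 mm above the reported TCP in both frames. I'll correct for this, open, and descend with a force watch.

```bash
echo 'OFF=.035  # real tips are this far above the reported TCP (tool down)' >> h.py
python3 - <<'E'
from h import *
g=(.577,.045)
def rep(s): print(s,round(robot.read_t(),2),"w",round(float(robot.read_grip_width()),4),"F",robot.read_finger_force(),np.round(robot.read_force(),1))
robot.move_gripper(1.0)
for z in(.015,.008,.005):
    robot.servo_line((*g,z-OFF),speed=.05); rep(z)
    if np.linalg.norm(robot.read_force())>8: break
for o in(.76,.745,.735,.725,.7,.66):
    robot.move_gripper(o); rep(o)
    if robot.read_finger_force()>16: break
E
```

```text
0.015 7.65 w 1.0028 F 0.0 [ 0.4  0.9 -0.3]
0.008 7.94 w 0.9991 F 0.0 [-0.5  0.2 -0.1]
0.005 8.19 w 0.9996 F 0.0 [-0.5  0.1 -0.3]
0.76 8.81 w 0.7626 F 0.5260198004543781 [ 0.5 -0.5 -0.1]
0.745 9.06 w 0.7457 F 2.026609294116497 [ 0.3 -1.1  0.5]
0.735 9.28 w 0.7369 F 9.41164031624794 [ 1.4 -1.8 -0.8]
0.725 9.49 w 0.73 F 20.83123952150345 [ 1.6 -2.3 -0.8]
```

Run:
```python
from h import *
g=(.577,.045)
def rep(s): print(s,round(robot.read_t(),2),"w",round(float(robot.read_grip_width()),4),"F",round(float(robot.read_finger_force()),1),np.round(robot.read_force(),1))
robot.move_gripper(.70); rep("tight")
robot.servo_line((*g,.16-OFF),speed=.08); rep("up")
for o in(.718,.722,.725):
    robot.move_gripper(o); rep(o)
    if robot.read_finger_force()<21: break
robot.dwell(1.5); rep("swung")
c,p,d=grab("side");c2,p2,d2=grab("scene")
cv2.imwrite("pics/s4.png",np.hstack([cv2.resize(p[60:270,200:350],(400,560)),cv2.resize(p2[80:290,220:370],(400,560))])[:,:,::-1])
v,u=np.mgrid[0:420,0:560]
for c,p,d in((c,p,d),(c2,p2,d2)):
    P=pt(c,u,v,d)
    k=(d>0)&(abs(P[...,1]-.045)<.018)&(P[...,0]>.45)&(P[...,0]<.6)&(P[...,2]>.035)&(P[...,2]<.15)
    q=P[k]
    for lo in np.arange(.03,.15,.015):
        s=q[(q[:,2]>lo)&(q[:,2]<=lo+.015)]
        if len(s)>5: print(lo.round(3),len(s),s.min(0).round(3),s.max(0).round(3))
```

```text
tight 9.71 w 0.7195 F 30.0 [ 2.2 -1.5  0.5]
up 11.8 w 0.7227 F 30.0 [ 0.4  0.5 -4.4]
0.718 12.02 w 0.7259 F 30.0 [-0.7  0.5 -3.9]
0.722 12.23 w 0.7277 F 25.3 [-0.4  0.1 -4.5]
0.725 12.45 w 0.7237 F 21.2 [ 0.5  0.5 -3.9]
swung 13.95 w 0.7257 F 21.1 [ 0.  -0.1 -4.7]
0.06 38 [0.549 0.033 0.063] [0.571 0.045 0.075]
0.075 60 [0.549 0.032 0.076] [0.574 0.046 0.09 ]
0.09 69 [0.552 0.032 0.09 ] [0.575 0.049 0.105]
0.105 105 [0.555 0.032 0.105] [0.579 0.052 0.12 ]
0.12 24 [0.563 0.037 0.121] [0.571 0.048 0.134]
0.06 64 [0.558 0.035 0.06 ] [0.576 0.057 0.075]
0.075 69 [0.559 0.034 0.075] [0.579 0.057 0.09 ]
0.09 68 [0.564 0.036 0.09 ] [0.581 0.056 0.105]
0.105 113 [0.561 0.033 0.105] [0.582 0.056 0.118]
0.12 35 [0.572 0.042 0.12 ] [0.579 0.05  0.135]
0.135 13 [0.576 0.04  0.135] [0.581 0.049 0.141]
```

View pics/s4.png

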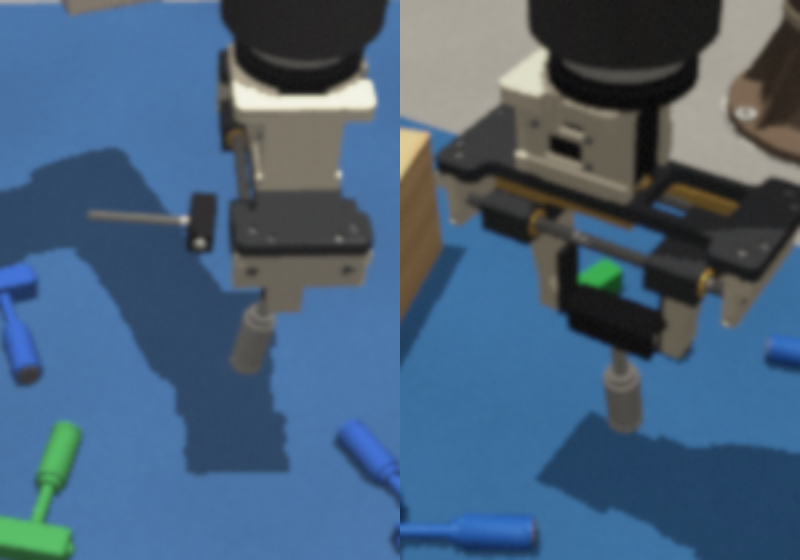

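The wrench hangs socket down: about (250,345) in the left half, (622,400) in the right. It is still about 7° off vertical, with the socket toward -x. I'll loosen slightly more to straighten it, then tighten and carry it over the slot.

```bash
cat >> h.py <<'E'
def rep(s): print(s,round(robot.read_t(),2),"w",round(float(robot.read_grip_width()),4),"F",round(float(robot.read_finger_force()),1),np.round(robot.read_force(),1))
def hang(x0,y0,zh):
    "axis points of the hanging tool below handle height zh, averaged over two views"
    v,u=np.mgrid[0:420,0:560]; out=[]
    for n in("side","scene"):
        c,p,d=grab(n);P=pt(c,u,v,d);r=np.hypot(P[...,0]-x0,P[...,1]-y0)
        for lo,hi in((.03,.05),(.055,.08),(.08,.106)):
            s=P[(d>0)&(r<.045)&(P[...,2]<zh-lo)&(P[...,2]>zh-hi)]
            if len(s)>8: print(n,lo,hi,len(s),((s.min(0)+s.max(0))/2).round(4),(s.max(0)-s.min(0)).round(3))
E
python3 - <<'E'
from h import *
for o in(.727,.728):
    robot.move_gripper(o); rep(o)
    if robot.read_finger_force()<18.3: break
robot.dwell(1.0)
hang(.577,.045,.167)
robot.move_gripper(.70); rep("tight")
g=(.577,.045); s=(.5547,-.2436)
robot.servo_line((*g,.29-OFF),speed=.12)
robot.servo_line((*s,.29-OFF),R(15.9),speed=.12); rep("over"); print(robot.read_position())
hang(*s,.297)
E
```

```text
0.727 14.27 w 0.7296 F 18.7 [-1.   0.5 -3.6]
0.728 14.48 w 0.7309 F 17.4 [ 0.2 -0.2 -3.8]
side 0.03 0.05 49 [0.5682 0.0437 0.126 ] [0.015 0.017 0.018]
side 0.055 0.08 116 [0.566  0.0411 0.0994] [0.027 0.019 0.025]
side 0.08 0.106 92 [0.5618 0.0402 0.0757] [0.024 0.016 0.022]
scene 0.03 0.05 46 [0.576  0.0451 0.1273] [0.008 0.01  0.019]
scene 0.055 0.08 146 [0.5717 0.0448 0.0995] [0.022 0.024 0.025]
scene 0.08 0.106 116 [0.5714 0.0455 0.074 ] [0.016 0.022 0.025]
tight 15.8 w 0.7236 F 30.0 [-0.  -0.7 -4.1]
over 19.59 w 0.7212 F 30.0 [ 0.1 -1.7 -4.1]
[ 0.55479706 -0.24322848  0.25505275]
side 0.03 0.05 147 [ 0.5453 -0.2457  0.2564] [0.016 0.019 0.019]
side 0.055 0.08 237 [ 0.5422 -0.2512  0.2295] [0.027 0.016 0.025]
side 0.08 0.106 170 [ 0.5366 -0.2509  0.2063] [0.024 0.018 0.021]
scene 0.03 0.05 59 [ 0.5482 -0.2437  0.2571] [0.017 0.008 0.02 ]
scene 0.055 0.08 169 [ 0.5471 -0.2457  0.2298] [0.023 0.023 0.024]
scene 0.08 0.106 148 [ 0.5426 -0.2447  0.2039] [0.024 0.019 0.026]
```

The tool is over the slot and the socket axis is centred across it (y' about 0). The tilt is about 8° toward -x', so I'll tilt the gripper -8° about the handle to make it plumb, then recheck and lower it part way.

```bash
cat >> h.py <<'E'
S=np.array([.5547,-.2436])
def tcp(h,tilt):
    M=R(15.9,0,tilt); return np.array([*S,h])+(OFF+.007)*M[:,2],M
E
python3 - <<'E'
from h import *
p,M=tcp(.297,-8); robot.servo_line(p,M,speed=.03); rep("tilt")
hang(*S,.297)
p,M=tcp(.225,-8); robot.servo_line(p,M,speed=.06); rep("socket just in")
a=grab("side")[1];b=grab("scene")[1]
cv2.imwrite("pics/s5.png",np.hstack([cv2.resize(a[200:410,180:390],(400,400)),cv2.resize(b[60:270,100:310],(400,400))])[:,:,::-1])
E
```

```text
tilt 20.03 w 0.7214 F 30.0 [-0.7 -0.7 -3.8]
side 0.055 0.08 160 [ 0.5406 -0.2501  0.2294] [0.016 0.016 0.024]
side 0.08 0.106 164 [ 0.541  -0.2507  0.2057] [0.022 0.016 0.023]
scene 0.03 0.05 58 [ 0.5522 -0.2435  0.2571] [0.012 0.008 0.019]
scene 0.055 0.08 174 [ 0.5495 -0.2441  0.2297] [0.023 0.024 0.025]
scene 0.08 0.106 154 [ 0.5462 -0.2443  0.2041] [0.023 0.022 0.025]
socket just in 21.48 w 0.7221 F 30.0 [-0.3 -0.4 -3.9]
```

View pics/s5.png

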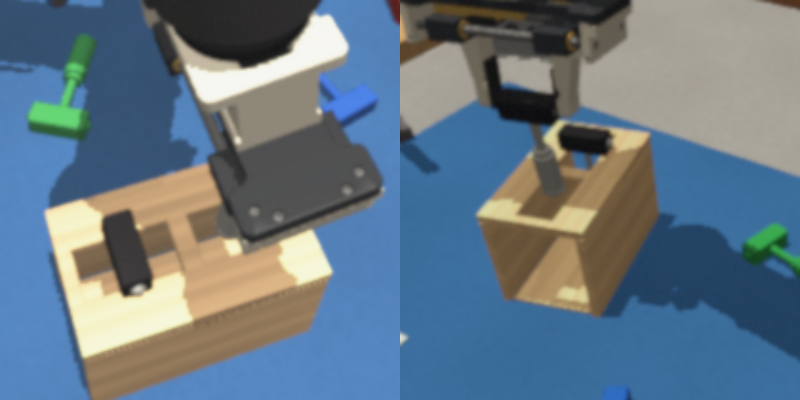

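The scene view at right shows the socket (548,170) entering the empty slot with clearance, and the hung key at (585,140) clear of it. I'll carry on down with a force guard.

Run:
```python
from h import *
f0=np.array(robot.read_force())
for h in list(np.arange(.21,.139,-.015))+[.138,.136,.1345,.133,.132,.131]:
    p,M=tcp(h,-8); robot.servo_line(p,M,speed=.05)
    f=np.array(robot.read_force())-f0; print(round(h,4),f.round(1))
    if np.linalg.norm(f)>5: break
rep("down")
b=grab("scene")[1];a=grab("side")[1]
cv2.imwrite("pics/s6.png",np.hstack([cv2.resize(a[200:410,180:390],(400,400)),cv2.resize(b[90:220,130:260],(400,400))])[:,:,::-1])
```

```text
0.21 [-0.8 -0.1 -1.9]
0.195 [-0.7  0.1 -1.1]
0.18 [-0.1 -1.1 -0.8]
0.165 [-0.5 -1.5 -1.6]
0.15 [-0.2 -0.1 -1.1]
0.138 [-0.8 -0.5 -1.5]
0.136 [ 0.1 -1.  -0.9]
0.1345 [-0.5 -1.3 -1.2]
0.133 [-3.5 -0.3  6.7]
down 24.98 w 0.7237 F 30.0 [-3.3  0.5  3.3]
```

View pics/s6.png

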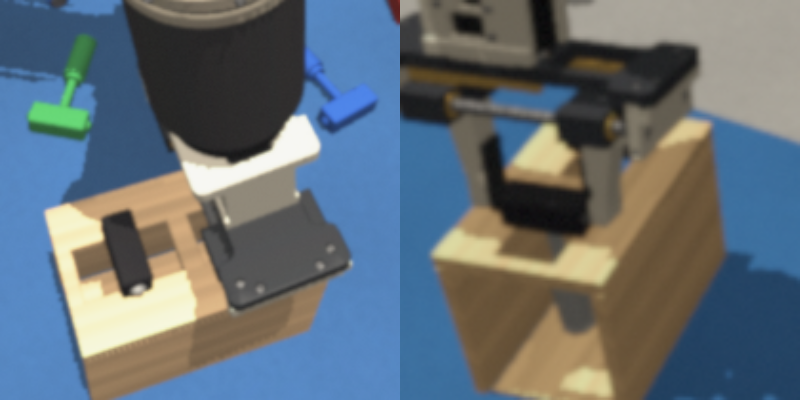

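The handle (545,205) rests across the slot with the socket (575,310) hanging below the board, and contact came at handle height 0.133 m as expected. I'll release in steps, retreat upward and check.

Run:
```python
from h import *
for o in(.735,.76,.85,1.0): robot.move_gripper(o)
rep("open")
p,M=tcp(.20,-8); robot.servo_line(p,M,speed=.06); rep("up")
p,M=tcp(.33,-8); robot.servo_line(p,M,speed=.12)
robot.servo_line((.62,-.05,.3),speed=.2)
robot.dwell(.3); rep("away")
c,b,d=grab("scene");c2,a,d2=grab("side")
v,u=np.mgrid[0:420,0:560];P=pt(c2,u,v,d2)
k=(d2>0)&(P[...,2]>.126)&(P[...,2]<.16)&(np.hypot(P[...,0]-S[0],P[...,1]-S[1])<.045)
q=P[k];print(len(q),q.min(0).round(3),q.max(0).round(3),cv2.minAreaRect((q[:,:2]*1000).astype(np.float32)))
cv2.imwrite("pics/s7.png",np.hstack([cv2.resize(a[200:410,180:390],(400,400)),cv2.resize(b[90:250,130:290],(400,400))])[:,:,::-1])
```

```text
open 26.54 w 0.9987 F 0.0 [ 0.1  0.7 -0.9]
up 27.81 w 1.0045 F 0.0 [ 0.4 -0.3 -0.4]
away 30.5 w 0.9991 F 0.0 [-0.3 -0.6  0.1]
784 [ 0.537 -0.274  0.126] [ 0.573 -0.214  0.148] ((555.08251953125, -245.07525634765625), (24.23407554626465, 61.195133209228516), 16.130687713623047)
```

View pics/s7.png

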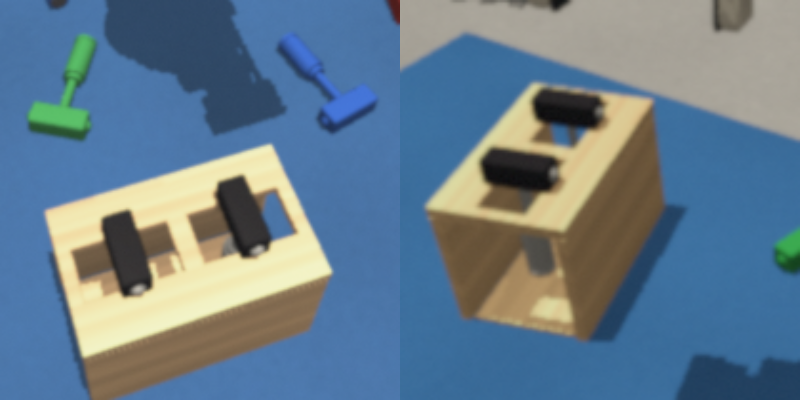

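The wrench handle (243,215) lies flat across the empty slot, with the socket (538,255) hanging below. The hung key is unmoved and the gripper is clear.

```bash
python3 -c "
from rig import robot
print(robot.job_done())"
```

```text
the job is handed in; nothing more can be done
None
```

The wrench now hangs socket-down in the rack's empty slot with its handle flat across the board; I released it, left the other two tools untouched, and handed the job in at about 30.5 s.

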